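# Set the round clay pots on their saucers

### The arm

A 6-joint arm with a two-finger parallel gripper is mounted at the origin on the work surface. World frame = base frame: x ahead of the robot, y to its left, z up, the work surface at z = 0. Lengths are in mm, angles in rad, forces in N, time in s.
With the tool pointing down it reaches from about 275 to 750 mm from the base axis. Payload 10.2 kg.
Tool frame: the origin (TCP) lies between the finger pads; the fingertips stand 22 mm ahead of it and the grasp point (between the pads) lies 3 mm ahead of it (ctrl.nose_length is the distance from the TCP to the fingertips, in mm); z points along the fingers, y is the line along which they close (so a half turn about z gives the same grasp; the last joint's range is limited). The gripper opens to 85 mm and grips with 20 to 120 N. Pads are 22 mm wide; open, the fingers measure 114 mm over their backs; the gripper's body (76 mm by 85 mm) begins 54 mm behind the grasp point. The pads swing forward as they close: fully open they stand 13 mm farther back than shut.
Start: joints at [1.063, 0.313, 1.498, -0, 1.331, -0.223], TCP at [147.52, 503.854, 253.294] pointing down, gripper open.
Joint ranges: [-2.94, 2.94], [-0.97, 2.17], [0.19, 2.56], [-1.23, 4.37], [0.02, 3.11], [-2.88, 2.88]. Speed limits (rad/s): [2.39, 2.39, 3.01, 3.14, 3.14, 3.14].

### API

Orientations are given as a unit quaternion [w, x, y, z].
In Python, from rig import sense, imaging, ctrl gives the robot as it stands. The module is installed in compiled form; this text tells all that it offers.
- The arm moves only by the tool apply_moves, never from a script. Its argument "commands" is a list of rows, each a list of 5 numbers: the gripper command: -1 is fully open, 1 is shut, values between are in proportion, then the shift along the tool's x, y, z in mm, then the turn about the tool's z in degrees. A call has 1 to 20 rows; each row shifts and turns the commanded pose from where the row before left it, along the tool's axes as they then stand; what a row does not reach is not made up. A row lasts 1/8 s, in which the tool goes at most 62.5 mm and 10.7 degrees, less where a joint would pass 70% of its speed; a pose out of reach is approached as far as the arm can. A call is refused whole if a number of a shift passes 62.5 or a number of a turn 10.7, either way. A call with a gripper value outside its range is refused whole. The fingers move at their own pace and stop on an object; "newtons" is the grip in N (left out, the last holds). Time passes only in rows, so rows that do not move let the fingers close. It gives the time, the measured TCP pose, the force, the opening and the grip force at its end, in the units of the state.
- sense(): the state, without advancing time (a new reading comes with each control period).
- imaging.capture(name): name is "side" or "top"; returns the picture (420x560x3 uint8, blue, green, red); there is no depth.
- imaging.calibration(name): a dict with "camera_matrix" (3x3 intrinsics, pixels), "world_to_cam" (4x4, takes a point from world to camera coordinates). Camera axes: x right, y up, looking along -z (the intrinsics and any distortion apply to the point x, -y, -z); pixel columns grow to the right and rows downward; lengths in mm; the calibration is good to about 2 mm. A picture is of the moment at which its call begins. calibration takes no time and is no camera call.
- ctrl.finish_job(): hands the job in; it is judged then, once.
The state is a dict: "time_s": time; "joints": joint angles; "dq": joint speeds; "tau": joint torques, N m; "eef_pos": TCP position; "ee_rot": TCP orientation; "force": force on the tool from outside, world axes, zero at the start; "wrist_torque": the same for the moment, N m; "grip_width": opening from 0.0 (shut) to 1.0 (fully open); "grip_force": force on a finger pad.
Only numpy, scipy, OpenCV 4.12 (cv2) and the standard library are available. Lean on these libraries where they do the work, as an engineer would, in place of code of your own. Each camera call takes 0.05 s, during which the arm holds its last target. There are 200 camera calls.

### The job

Gather the three round clay pots into the metal carrying tray: stand each one upright and centred on the saucer of its own size, so that its foot sits down inside the saucer's lip, with the saucers still lying flat in the tray. Leave the two square clay pots where they stand.

Things in the scene. Friction and masses are not known exactly. Their poses are not given: they have to be found in the camera images.
- pot_large: the large round clay pot, loose, upright and empty: straight collar at the rim 68 mm in outside diameter and 17 mm high, tapering below it to a 46 mm foot; 64 mm tall, wall 4 mm. Origin at the centre of its underside, z up its axis.
- pot_medium: the medium round clay pot, loose, upright and empty: straight collar at the rim 54 mm in outside diameter and 17 mm high, tapering below it to a 36 mm foot; 54 mm tall, wall 4 mm. Origin at the centre of its underside, z up its axis.
- pot_small: the small round clay pot, loose, upright and empty: straight collar at the rim 42 mm in outside diameter and 17 mm high, tapering below it to a 26 mm foot; 44 mm tall, wall 4 mm. Origin at the centre of its underside, z up its axis.
- saucer_large: the large round clay saucer, loose, lying in the tray: 72 mm outside diameter at its lip, 60 mm across inside at the floor, 10 mm high, floor 4 mm thick. Made for the large round pot. Origin at the centre of its underside, which rests on the tray's floor.
- saucer_medium: the medium round clay saucer, loose, lying in the tray: 60 mm outside diameter at its lip, 48 mm across inside at the floor, 10 mm high, floor 4 mm thick. Made for the medium round pot. Origin at the centre of its underside, which rests on the tray's floor.
- saucer_small: the small round clay saucer, loose, lying in the tray: 49 mm outside diameter at its lip, 37 mm across inside at the floor, 10 mm high, floor 4 mm thick. Made for the small round pot. Origin at the centre of its underside, which rests on the tray's floor.
- tray: the low metal carrying tray, fixed during the job: outside 180 mm along its own x and 380 mm along its own y, floor 10 mm thick, walls 8 mm thick rising to 30 mm above the bench; a steel bar grip at each y end rises to 50 mm above the bench and 20 mm beyond the wall. The three saucers stand in a row along its y, about 115 mm apart. Origin at the centre of its underside on the bench.
- square_big: look-alike that does not belong in the tray: square clay pot, loose, 62 mm over the rim, 60 mm tall. Origin at the centre of its underside.
- square_little: look-alike that does not belong in the tray: square clay pot, loose, 46 mm over the rim, 48 mm tall. Origin at the centre of its underside.
There are look-alikes about, which are no part of the job. What is shaped like the pot_small but blue or purple is not meant.

How it is judged:
By the outcome, as a careful person would: the job done as asked, in the order asked, and still so for the second after the job is handed in, with the robot touching nothing.
It also fails if it takes over 83 s, if anything falls off the work surface, if the arm or the gripper's body presses on something with over 40 N, if the wrist force passes 120 N, or if a joint passes its speed limit or range.

## Working session

There is one attempt and no reset: what is moved stays moved. The work goes in short steps, Python scripts to look and compute and a tool call to move; the robot and the scene stay as the last step left them, time stands still between calls to the robot, and variables do not carry over. Pictures are saved under pics/ and viewed, at most 14 in all, crops included, and the job is handed in when it is done.

Besides the shell and the picture viewer there is one more tool, called after "Call:" by a JSON object that holds its "name" and its "arguments". apply_moves: Moves the arm, as the interface text tells. Its arguments: {"type":"object","properties":{"commands":{"type":"array","items":{"type":"array","items":{"type":"number"}}},"newtons":{"type":"number"}},"required":["commands"]}

```bash
mkdir -p pics; python3 - <<'E'
from rig import sense, imaging, ctrl
import cv2, numpy as np
np.set_printoptions(precision=3,suppress=True)
for n in ("top","side"):
    cv2.imwrite(f"pics/{n}0.png",imaging.capture(n)); c=imaging.calibration(n); print(n,c)
s=sense(); print(s)
E
```

```text
top {'camera_matrix': array([[496.508,   0.   , 286.02 ],
       [  0.   , 496.508, 208.065],
       [  0.   ,   0.   ,   1.   ]]), 'world_to_cam': array([[   0.021,   -0.999,   -0.027,    4.183],
       [   0.981,    0.015,    0.193, -495.964],
       [  -0.192,   -0.031,    0.981, -855.496],
       [   0.   ,    0.   ,    0.   ,    1.   ]])}
side {'camera_matrix': array([[385.155,   0.   , 279.19 ],
       [  0.   , 385.155, 209.11 ],
       [  0.   ,   0.   ,   1.   ]]), 'world_to_cam': array([[   0.983,   -0.181,   -0.011, -496.88 ],
       [   0.142,    0.734,    0.664,  -84.277],
       [  -0.112,   -0.655,    0.747, -802.169],
       [   0.   ,    0.   ,    0.   ,    1.   ]])}
{'time_s': 0.1, 'joints': array([ 1.063,  0.313,  1.498, -0.   ,  1.331, -0.223]), 'dq': array([ 0.001, -0.001, -0.003, -0.001,  0.001,  0.   ]), 'tau': array([  0.003, -41.29 , -26.014,  -0.   ,   0.003,  -0.   ]), 'eef_pos': array([147.418, 503.681, 252.826]), 'ee_rot': array([-0.   ,  0.142,  0.99 , -0.001]), 'force': array([-0.516, -0.256,  0.022]), 'wrist_torque': array([0.052, 0.027, 0.038]), 'grip_force': 0.0, 'grip_width': 0.9974910673443584}
```

View pics/top0.png

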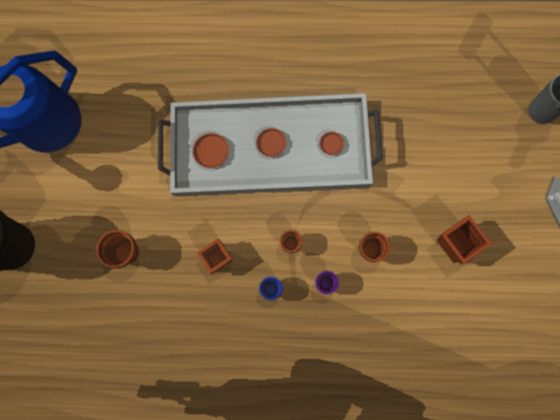

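View pics/side0.png

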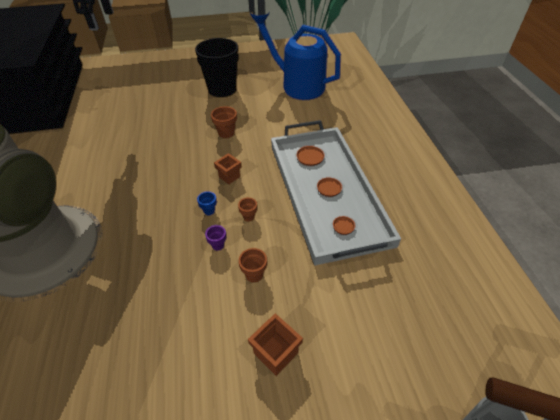

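Top view: the round terracotta pots are at (117,249) large, (374,247) medium and (290,241) small. The square ones are at (214,256) and (464,240). The blue (270,288) and purple (326,282) pots are decoys. The saucers are at (211,151) large, (271,142) medium and (332,143) small. For pot_small, the candidates are (290,241), (270,288) and (326,282); only the first is terracotta. I'll confirm it in a crop and measure.

```bash
cat > h.py <<'E'
from rig import sense, imaging, ctrl
import cv2, numpy as np
np.set_printoptions(precision=1,suppress=True)
F=np.diag([1,-1,-1.])
def proj(n,P):
    c=imaging.calibration(n);M=np.array(c["world_to_cam"])
    q=(F@(M[:3,:3]@np.atleast_2d(P).T+M[:3,3:])); u=np.array(c["camera_matrix"])@q
    return (u[:2]/u[2]).T
def ray(n,px,z):
    c=imaging.calibration(n);M=np.array(c["world_to_cam"]);R,t=M[:3,:3],M[:3,3]
    d=R.T@F@np.linalg.inv(c["camera_matrix"])@[px[0],px[1],1]; o=-R.T@t
    return (o+d*(z-o[2])/d[2])[:2]
def mask(im):
    h=cv2.cvtColor(im,cv2.COLOR_BGR2HSV); 
    return (((h[...,0]<11)|(h[...,0]>172))&(h[...,1]>130)&(h[...,2]>30)).astype(np.uint8)
a=np.linspace(0,2*np.pi,40,endpoint=False)
def circ(x,y,z,r): return np.c_[x+r*np.cos(a),y+r*np.sin(a),0*a+z]
def locate(n,im,px,rings):
    """rings: (z,radius) list; match silhouette centroid"""
    k,l,st,ce=cv2.connectedComponentsWithStats(mask(im))
    i=1+np.argmin(np.linalg.norm(ce[1:]-px,axis=1)); zm=np.mean([z for z,_ in rings])
    p=ray(n,ce[i],zm)
    for _ in range(4):
        h=cv2.convexHull(np.vstack([proj(n,circ(*p,z,r)) for z,r in rings]).astype(np.float32)).reshape(-1,2)
        m=cv2.moments(h); g=np.array([m['m10'],m['m01']])/m['m00']
        p=p+ray(n,ce[i],zm)-ray(n,g,zm)
    return p,st[i,4],m['m00']
def pot(D,f,H,z0=0): return [(z0,f/2),(z0+H-17,D/2),(z0+H,D/2)]
POT=dict(L=pot(68,46,64),M=pot(54,36,54),S=pot(42,26,44))
SAU=dict(L=[(10,31),(20,36)],M=[(10,25),(20,30)],S=[(10,19.5),(20,24.5)])
E
python3 - <<'E'
from h import *
t=imaging.capture("top");s=imaging.capture("side")
for nm,r,a_,b in [("potL",POT['L'],(117,249),(225,122)),("potM",POT['M'],(374,247),(253,265)),("potS",POT['S'],(290,241),(248,209)),
 ("sL",SAU['L'],(211,151),(311,156)),("sM",SAU['M'],(271,142),(330,187)),("sS",SAU['S'],(332,143),(344,226)),
 ("sqb",[(0,20),(60,31)],(464,240),(276,343)),("sql",[(0,15),(48,23)],(214,256),(228,168))]:
    print(nm,*locate("top",t,a_,r),*locate("side",s,b,r))
for z,p in [(30,(173,104)),(30,(366,97)),(30,(371,186)),(30,(173,192))]: print(ray("top",p,z))
c=cv2.resize(t[85:310,80:420],None,fx=2.3,fy=2.3,interpolation=cv2.INTER_CUBIC)
m=cv2.resize(mask(t)[85:310,80:420],None,fx=2.3,fy=2.3)
cv2.drawContours(c,cv2.findContours(m,0,1)[0],-1,(0,255,0),1)
cv2.imwrite("pics/crop1.png",c)
E
```

```text
potL [416.5 316.5] 641 1294.6886344671948 [415.5 319.2] 454 674.8772634011693
potM [ 427.9 -145.9] 586 767.8107379162684 [ 428.7 -142.9] 500 801.3049307604088
potS [437.   3.] 257 441.1493765430059 [437.    7.3] 222 389.4656112479279
sL [613.3 162.5] 938 1037.6468100907514 [616.8 164.7] 1 455.9454720681533
sM [631.   46.2] 622 721.0147943723714 [632.  52.] 116 394.7937240432948
sS [630.6 -70.4] 406 486.41743460088037 [628.8 -72.2] 1 343.9210964855738
sqb [ 440.9 -301.9] 1393 1052.5722184877377 [ 442.6 -308.4] 1092 1329.559677097248
sql [405.4 139. ] 417 512.6116452630376 [407.4 138.3] 308 385.0299684286583
[702.8 238.8]
[ 720.7 -136.3]
[ 543.8 -143.8]
[526.9 227.3]
```

View pics/crop1.png

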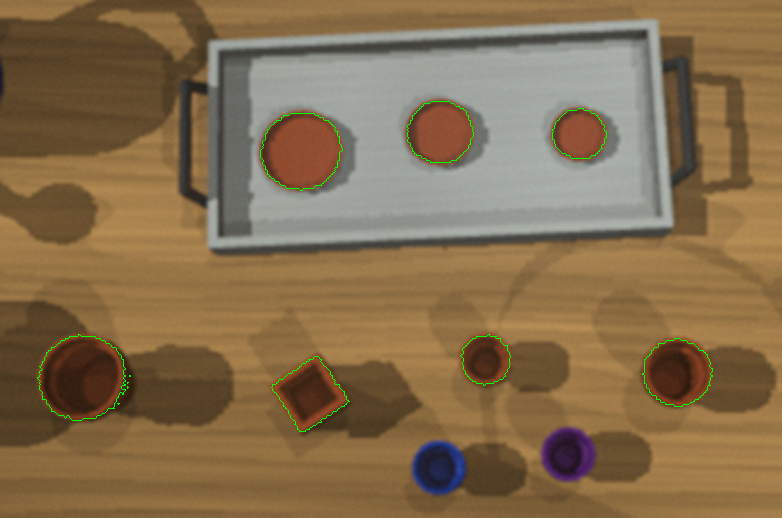

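The crop confirms that the terracotta pot at (290,241) in the top view is round and small, and the other two candidates are blue and purple. I'll move above the large pot first, aligning the tool with the world axes.

Call:
{"name": "apply_moves", "arguments": {"commands": [[-1, 0, 0, 0, -8.15], [-1, 0, 0, 0, -8.15], [-1, -33, -23, 13, 0], [-1, -33, -23, 13, 0], [-1, -33, -23, 13, 0], [-1, -33, -23, 13, 0], [-1, -33, -23, 13, 0], [-1, -33, -23, 13, 0], [-1, -33, -23, 13, 0], [-1, -33, -23, 13, 0], [-1, 0, 0, 0, 0], [-1, 0, 0, 0, 0]], "newtons": 40}}

```text
time_s: 1.7
eef_pos: [411.1, 320.0, 149.4]
ee_rot: [-0.0, 0.0, 1.0, 0.0]
force: [-0.4, 0.5, -0.0]
grip_width: 0.997
grip_force: 0.0
```

```bash
python3 - <<'E'
s=open('h.py').read()
s=s.replace("    p=ray(n,ce[i],zm)\n","""    hm=cv2.moments(cv2.convexHull(np.argwhere(l==i)[:,::-1].astype(np.float32)))
    ce[i]=hm['m10']/hm['m00'],hm['m01']/hm['m00']; st[i,4]=hm['m00']
    p=ray(n,ce[i],zm)\n""").replace("i=1+np.argmin(np.linalg.norm(ce[1:]-px,axis=1))","i=1+np.argmin(np.linalg.norm(ce[1:]-px,axis=1)+100*(st[1:,4]<60))")
open('h.py','w').write(s)
E
cat > show.py <<'E'
from h import *
import sys
PX=dict(potL=(POT['L'],(117,249),(225,122)),potM=(POT['M'],(374,247),(253,265)),potS=(POT['S'],(290,241),(248,209)),
 sL=(SAU['L'],(211,151),(311,156)),sM=(SAU['M'],(271,142),(330,187)),sS=(SAU['S'],(332,143),(344,226)))
t=cv2.imread("pics/top0.png");s=cv2.imread("pics/side0.png")
for k,(r,a_,b) in PX.items(): print(k,*locate("top",t,a_,r),*locate("side",s,b,r))
E
python3 show.py; python3 - <<'E'
from h import *
s=sense();print(s['time_s'],s['eef_pos'],s['ee_rot']*1000,s['force'])
cv2.imwrite("pics/side1.png",imaging.capture("side")); cv2.imwrite("pics/top1.png",imaging.capture("top"))
c=cv2.imread("pics/side1.png")[20:230,120:400]; cv2.imwrite("pics/side1c.png",cv2.resize(c,None,fx=2.8,fy=2.8,interpolation=2))
E
```

```text
potL [415.7 318.3] 1115 1296.5988609259948 [415.2 320.3] 535 674.1289063760778
potM [ 428.7 -145.5] 661 767.4193623762112 [ 428.6 -143.8] 620 802.5601001264295
potS [437.2   3.8] 356 441.12924809008837 [437.1   5.9] 257 390.1899368837476
sL [613.2 162.5] 911 1037.7300291231368 [615.2 164.1] 357 456.6463152358774
sM [631.1  46. ] 594 720.9557509832084 [630.5  52.9] 247 394.23484575608745
sS [630.8 -70.4] 385 486.377259794157 [630.4 -69.5] 273 341.7304005068727
1.7 [411.1 320.  149.4] [  -0.2    0.2 1000.     0. ] [-0.4  0.5 -0. ]
```

View pics/side1c.png

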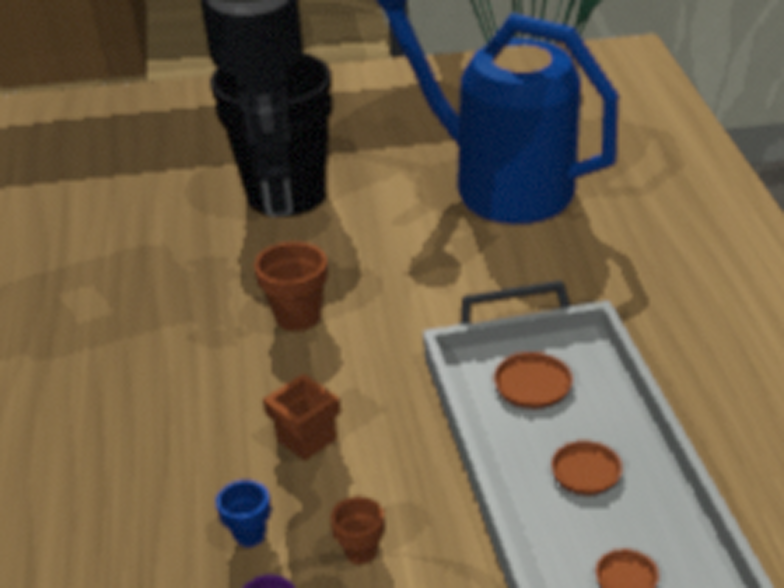

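The gripper is above the large pot; in the crop the pot is at about (291,285), with the fingers up and behind it. I'll descend and grip.

Call:
{"name": "apply_moves", "arguments": {"commands": [[-1, -4.6, -1.0, 0, 0], [-1, 0, 0, 25, 0], [-1, 0, 0, 25, 0], [-1, 0, 0, 25, 0], [-1, 0, 0, 16, 0], [-1, 0, 0, 0, 0], [1, 0, 0, 0, 0], [1, 0, 0, 0, 0], [1, 0, 0, 0, 0], [1, 0, 0, 0, 0], [1, 0, 0, 0, 0], [1, 0, 0, 0, 0]], "newtons": 40}}

```text
time_s: 3.3
eef_pos: [417.0, 319.0, 60.0]
ee_rot: [0.001, 0.0, 1.0, 0.0]
force: [0.4, -2.0, 7.5]
grip_width: 0.77
grip_force: 42.4
```

Call:
{"name": "apply_moves", "arguments": {"commands": [[1, 0, 0, -15, 0], [1, 0, 0, -30, 0], [1, 0, 0, -35, 0], [1, -33, -26, 0, 0], [1, -33, -26, 0, 0], [1, -33, -26, 0, 0], [1, -33, -26, 0, 0], [1, -33, -26, 0, 0], [1, -32.5, -26, 0, 0], [1, 0, 0, 0, 0], [1, 0, 0, 30, 0], [1, 0, 0, 0, 0], [1, 0, 0, 0, 0]]}}

```text
time_s: 4.92
eef_pos: [613.6, 163.3, 109.8]
ee_rot: [0.001, -0.0, 1.0, 0.0]
force: [0.1, 0.4, -0.4]
grip_width: 0.766
grip_force: 45.0
```

```bash
python3 - <<'E'
from h import *
s=sense();print(s['time_s'],s['eef_pos'],s['force'],s['grip_width'])
t=imaging.capture("top");d=imaging.capture("side");cv2.imwrite("pics/t2.png",t);cv2.imwrite("pics/s2.png",d)
z=s['eef_pos'][2]-60+0
for p in (t,):
    pass
u=proj("top",[[*s['eef_pos'][:2],z+60],[613.2,162.5,14]]);v=proj("side",[[*s['eef_pos'][:2],z+60],[613.2,162.5,14]]);print(z,u,v)
a1=cv2.resize(t[80:220,140:290],None,fx=2.6,fy=2.6,interpolation=2);b1=cv2.resize(d[80:220,230:380],None,fx=2.6,fy=2.6,interpolation=2)
cv2.imwrite("pics/c2.png",np.hstack([a1,b1]))
E
```

```text
4.925 [613.6 163.3 109.8] [ 0.1  0.4 -0.4] 0.7657896932215379
49.846686880526605 [[201.  134.1]
 [211.  151. ]] [[311.8 124.9]
 [309.7 156.7]]
```

View pics/c2.png

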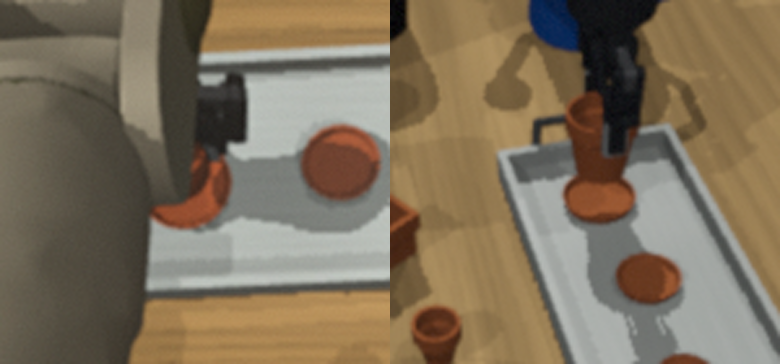

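The large pot hangs above its saucer, with the pot foot and saucer in line at about column 600 of the crop. I'll lower it.

Call:
{"name": "apply_moves", "arguments": {"commands": [[1, -0.8, 0, 15, 0], [1, 0, 0, 14, 0], [1, 0, 0, 3, 0], [1, 0, 0, 2, 0], [1, 0, 0, 1, 0], [1, 0, 0, 0, 0], [1, 0, 0, 0, 0]]}}

```text
time_s: 5.9
eef_pos: [614.7, 162.7, 74.2]
ee_rot: [0.001, 0.0, 1.0, -0.0]
force: [-1.7, 0.2, 6.4]
grip_width: 0.761
grip_force: 45.5
```

```bash
python3 - <<'E'
from h import *
s=sense();print(s['eef_pos'],s['force'],s['grip_width'])
d=imaging.capture("side")
cv2.imwrite("pics/c3.png",cv2.resize(d[90:200,250:390],None,fx=5,fy=5,interpolation=2))
E
```

```text
[614.7 162.7  74.2] [-1.7  0.2  6.4] 0.7613028184840799
```

View pics/c3.png

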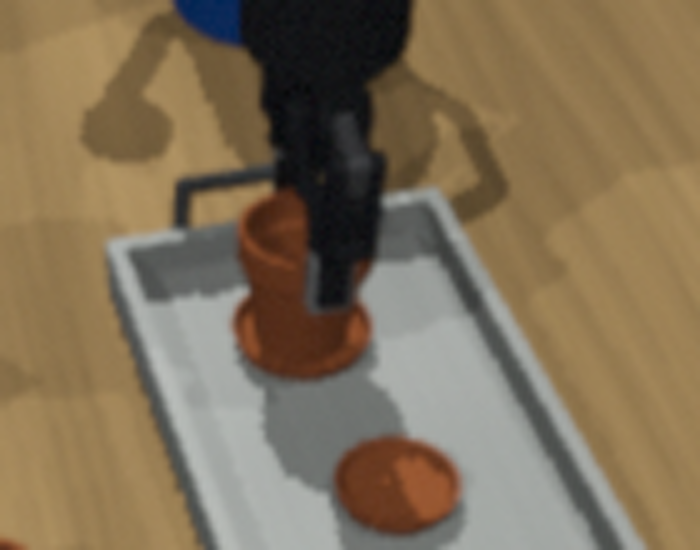

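It's seated: z rose by exactly the 14 mm floor height, and there is light contact. Release, rise and go to the medium pot.

Call:
{"name": "apply_moves", "arguments": {"commands": [[0.3, 0, 0, 0, 0], [-0.2, 0, 0, 0, 0], [-1, 0, 0, 0, 0], [-1, 0, 0, 0, 0], [-1, 0, 0, 0, 0], [-1, 0, 0, -20, 0], [-1, 0, 0, -35, 0], [-1, 0, 0, -35, 0], [-1, 23, -38.5, 0, 0], [-1, 23, -38.5, 0, 0], [-1, 23, -38.5, 0, 0], [-1, 23, -38.5, 0, 0], [-1, 23, -38.5, 0, 0], [-1, 23, -38.5, 0, 0], [-1, 23, -38.5, 0, 0], [-1, 23, -38.5, 0, 0], [-1, 0, 0, 0, 0], [-1, 0, 0, 0, 0]]}}

```text
time_s: 8.2
eef_pos: [430.4, -145.0, 163.3]
ee_rot: [0.0, 0.0, 1.0, 0.0]
force: [0.1, 0.2, 0.2]
grip_width: 1.0
grip_force: 0.0
```

```bash
python3 - <<'E'
from h import *
t=imaging.capture("top");d=imaging.capture("side")
print(locate("top",t,(208,143),pot(68,46,64,14)),proj("top",[613.2,162.5,78]),proj("side",[614.7,162.7,78]))
a1=cv2.resize(t[95:195,160:260],None,fx=3.9,fy=3.9,interpolation=2);b1=cv2.resize(d[90:190,260:360],None,fx=3.9,fy=3.9,interpolation=2)
cv2.imwrite("pics/c4.png",np.hstack([a1,b1]))
E
```

```text
(array([607.7, 158.1]), np.int32(1257), 1194.221525371715) [[204.8 140.2]] [[311.6 136. ]]
```

View pics/c4.png

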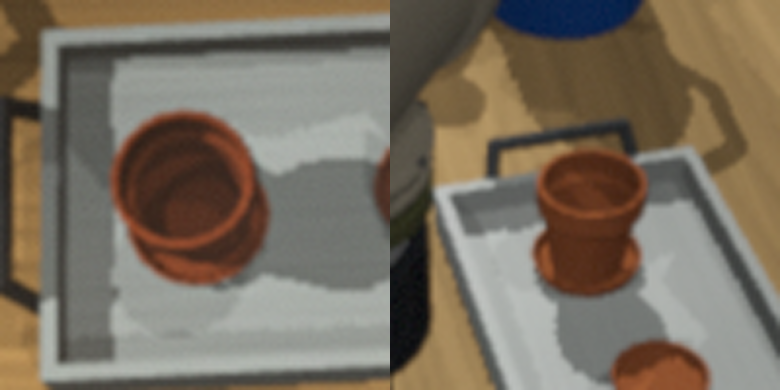

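Top view: the rim centre is near (207,141), against (205,140) predicted for the saucer axis, so it may be a few mm off. I'll fit pot and saucer silhouettes together to check.

```bash
cat >> h.py <<'E'
from scipy.optimize import minimize
K=6
def fitsil(n,im,px,models,p0):
    """joint silhouette fit of several bodies (ring lists); returns xy per body"""
    m=mask(im);k,l,st,ce=cv2.connectedComponentsWithStats(m)
    i=1+np.argmin(np.linalg.norm(ce[1:]-px,axis=1)+100*(st[1:,4]<60))
    x0,y0=(ce[i]-35).astype(int)
    sub=im[y0:y0+70,x0:x0+70]; big=cv2.resize(sub,None,fx=K,fy=K,interpolation=cv2.INTER_CUBIC)
    bm=mask(big);kk,ll,ss,cc=cv2.connectedComponentsWithStats(bm);j=ll==(1+np.argmax(ss[1:,4]))
    T=np.zeros_like(bm);cv2.drawContours(T,cv2.findContours(j.astype(np.uint8),0,1)[0],-1,1,-1)
    def ren(p):
        R=np.zeros_like(T)
        for q,rings in zip(np.reshape(p,(-1,2)),models):
            h=cv2.convexHull(np.vstack([proj(n,circ(*q,z,r)) for z,r in rings]).astype(np.float32)).reshape(-1,2)
            h=((h-[x0,y0]+.5)*K-.5); cv2.fillPoly(R,[np.round(h*16).astype(np.int32)],1,shift=4)
        return R
    f=lambda p:float(np.sum(ren(p)!=T))
    p0=np.ravel(p0).astype(float);S=np.vstack([p0]+[p0+6*e for e in np.eye(len(p0))])
    r=minimize(f,p0,method='Nelder-Mead',options=dict(initial_simplex=S,xatol=.05,maxiter=200))
    return r.x,r.fun/T.sum()
E
cat > chk.py <<'E'
from h import *
t0=cv2.imread("pics/top0.png");s0=cv2.imread("pics/side0.png");t=imaging.capture("top");s=imaging.capture("side")
print("sau0",fitsil("top",t0,(211,151),[SAU['L']],(613,163)),fitsil("side",s0,(311,156),[SAU['L']],(613,163)))
print("pot0",fitsil("top",t0,(117,249),[POT['L']],(415,318)),fitsil("side",s0,(225,122),[POT['L']],(415,318)))
m=[pot(68,46,64,14),SAU['L']]
print("now",fitsil("top",t,(207,146),m,(613,163,613,163)),fitsil("side",s,(311,146),m,(613,163,613,163)))
E
python3 chk.py
```

```text
sau0 (array([614.1, 162.7]), np.float64(0.11069739952718675)) (array([613.8, 165.1]), np.float64(2.9230222643297017))
pot0 (array([415.6, 315.9]), np.float64(0.1616164118827581)) (array([417.2, 323.1]), np.float64(0.2784796854521625))
now (array([610.8, 159.5, 615.9, 164.4]), np.float64(0.05121154837600962)) (array([613.5, 157. , 615. , 167.7]), np.float64(0.10344944774851317))
```

```bash
python3 - <<'E'
from h import *
out=[]
for n,(x0,y0) in (("top",(180,115)),("side",(285,118))):
    im=imaging.capture(n)[y0:y0+60,x0:x0+60]; b=cv2.resize(im,None,fx=6.5,fy=6.5,interpolation=2)
    for P,c in ((circ(611,159,78,34),(0,255,0)),(circ(611,159,78,30),(0,255,0)),(circ(614,163,20,36),(255,255,0)),(circ(611,159,18,19),(255,0,255))):
        cv2.polylines(b,[np.round((proj(n,P)-[x0,y0]+.5)*6.5).astype(int)],True,c,1)
    out.append(b)
cv2.imwrite("pics/c5.png",np.hstack(out))
E
```

```text
(no output)
```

View pics/c5.png

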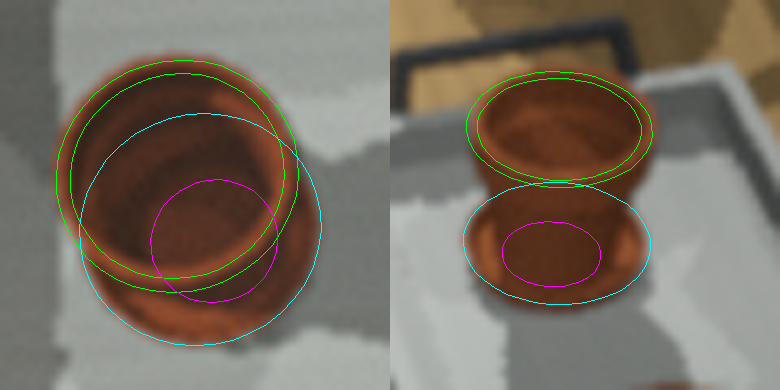

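In the overlay, the rim and saucer axes agree to within about 2 mm and the foot is inside the lip, so the large pot is fine. Next, grip the medium pot.

Call:
{"name": "apply_moves", "arguments": {"commands": [[-1, 1.5, 0, 0, 0], [-1, 0, 0, 30, 0], [-1, 0, 0, 30, 0], [-1, 0, 0, 30, 0], [-1, 0, 0, 23, 0], [-1, 0, 0, 0, 0], [1, 0, 0, 0, 0], [1, 0, 0, 0, 0], [1, 0, 0, 0, 0], [1, 0, 0, 0, 0], [1, 0, 0, 0, 0], [1, 0, 0, 0, 0], [1, 0, 0, 0, 0], [1, 0, 0, 0, 0]]}}

```text
time_s: 10.25
eef_pos: [429.4, -145.6, 51.9]
ee_rot: [0.001, -0.0, 1.0, -0.001]
force: [-2.6, 1.3, 11.4]
grip_width: 0.599
grip_force: 39.5
```

Call:
{"name": "apply_moves", "arguments": {"commands": [[1, 0, 0, -15, 0], [1, 0, 0, -30, 0], [1, 0, 0, -35, 0], [1, -34, 32, 0, 0], [1, -34, 32, 0, 0], [1, -34, 32, 0, 0], [1, -34, 32, 0, 0], [1, -33.5, 32, 0, 0], [1, -33.5, 32, 0, 0], [1, 0, 0, 0, 0], [1, 0, 0, 40, 0], [1, 0, 0, 0, 0], [1, 0, 0, 0, 0]]}}

```text
time_s: 11.88
eef_pos: [632.1, 46.2, 92.0]
ee_rot: [0.001, 0.0, 1.0, -0.0]
force: [-1.1, 0.1, 0.7]
grip_width: 0.594
grip_force: 42.0
```

```bash
python3 - <<'E'
from h import *
s=sense();print(s['eef_pos'],s['force']); x,y,z=s['eef_pos'];zb=z-51.9
d=imaging.capture("side");x0,y0=295,130
b=cv2.resize(d[y0:y0+80,x0:x0+80],None,fx=7,fy=7,interpolation=2)
for P,c in ((circ(x,y,zb,18),(0,255,0)),(circ(x,y,zb+54,27),(0,255,0)),(circ(631.1,46,20,30),(255,255,0)),(circ(631.1,46,14,24),(255,255,0))):
    cv2.polylines(b,[np.round((proj("side",P)-[x0,y0]+.5)*7).astype(int)],True,c,1)
cv2.imwrite("pics/c6.png",b)
E
```

```text
[632.1  46.2  92. ] [-1.1  0.1  0.7]
```

View pics/c6.png

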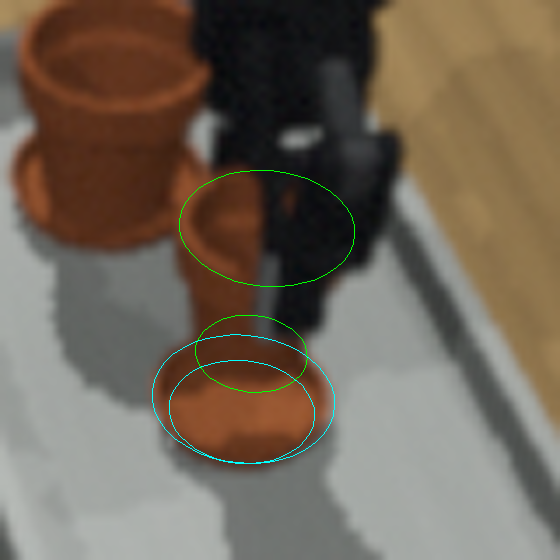

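The medium pot hangs over its saucer, matching the predicted outlines to about a pixel. Lower it.

Call:
{"name": "apply_moves", "arguments": {"commands": [[1, 0, 0, 11, 0], [1, 0, 0, 10, 0], [1, 0, 0, 3, 0], [1, 0, 0, 2, 0], [1, 0, 0, 0.5, 0], [1, 0, 0, 0, 0], [1, 0, 0, 0, 0]]}}

```text
time_s: 12.8
eef_pos: [632.5, 46.6, 66.2]
ee_rot: [0.001, 0.0, 1.0, -0.0]
force: [-5.5, 0.3, 16.7]
grip_width: 0.596
grip_force: 43.0
```

Call:
{"name": "apply_moves", "arguments": {"commands": [[0.3, 0, 0, 0, 0], [-0.2, 0, 0, 0, 0], [-1, 0, 0, 0, 0], [-1, 0, 0, 0, 0], [-1, 0, 0, 0, 0], [-1, 0, 0, -20, 0], [-1, 0, 0, -35, 0], [-1, 0, 0, -35, 0], [-1, 39, -8.4, 0, 0], [-1, 39, -8.4, 0, 0], [-1, 39, -8.4, 0, 0], [-1, 39, -8.4, 0, 0], [-1, 39, -8.4, 0, 0], [-1, 0, 0, 0, 0], [-1, 0, 0, 0, 0]]}}

```text
time_s: 14.68
eef_pos: [437.6, 4.6, 154.1]
ee_rot: [0.001, 0.0, 1.0, -0.0]
force: [0.8, -0.3, 0.3]
grip_width: 0.998
grip_force: 0.0
```

```bash
cat > ov.py <<'E'
from h import *
def ov(f,D,H,lip,sx,sy,px,py,ct,cs,w=60):
    out=[]
    for n,(cx,cy) in (("top",ct),("side",cs)):
        x0,y0=cx-w//2,cy-w//2;k=390/w
        b=cv2.resize(imaging.capture(n)[y0:y0+w,x0:x0+w],(390,390),interpolation=2)
        for P,c in ((circ(px,py,14+H,D/2),(0,255,0)),(circ(sx,sy,20,lip/2),(255,255,0))):
            cv2.polylines(b,[np.round((proj(n,P)-[x0,y0]+.5)*k).astype(int)],True,c,1)
        out.append(b)
    cv2.imwrite(f,np.hstack(out))
E
python3 - <<'E'
from ov import *
ov("pics/c7.png",54,54,60,631.1,46,631.1,46,(269,138),(332,175))
E
```

```text
(no output)
```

View pics/c7.png

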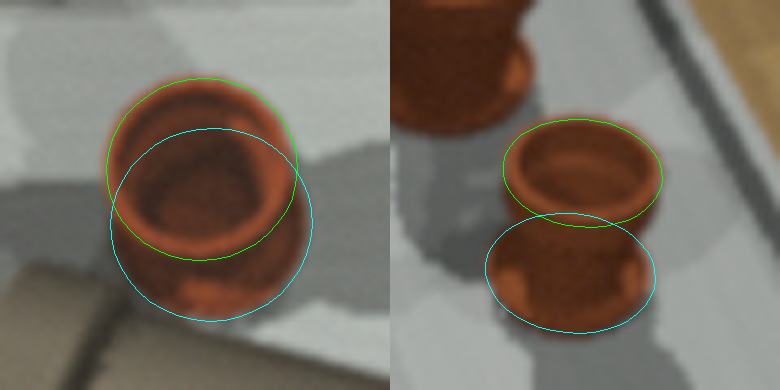

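The medium pot's rim and saucer both match the saucer-axis outlines within 1–2 mm, so it is seated. Next, the small pot.

Call:
{"name": "apply_moves", "arguments": {"commands": [[-1, 0.4, 0, 0, 0], [-1, 0, 0, 30, 0], [-1, 0, 0, 30, 0], [-1, 0, 0, 30, 0], [-1, 0, 0, 24, 0], [-1, 0, 0, 0, 0], [1, 0, 0, 0, 0], [1, 0, 0, 0, 0], [1, 0, 0, 0, 0], [1, 0, 0, 0, 0], [1, 0, 0, 0, 0], [1, 0, 0, 0, 0], [1, 0, 0, 0, 0], [1, 0, 0, 0, 0], [1, 0, 0, 0, 0]]}}

```text
time_s: 16.65
eef_pos: [437.2, 4.6, 40.9]
ee_rot: [0.001, 0.0, 1.0, -0.0]
force: [-1.2, -0.1, 7.6]
grip_width: 0.457
grip_force: 39.2
```

Call:
{"name": "apply_moves", "arguments": {"commands": [[1, 0, 0, -15, 0], [1, 0, 0, -30, 0], [1, 0, 0, -35, 0], [1, -32.3, -12.4, 0, 0], [1, -32.3, -12.4, 0, 0], [1, -32.3, -12.4, 0, 0], [1, -32.3, -12.4, 0, 0], [1, -32.3, -12.4, 0, 0], [1, -32.3, -12.4, 0, 0], [1, 0, 0, 0, 0], [1, 0, 0, 40, 0], [1, 0, 0, 0, 0], [1, 0, 0, 0, 0]]}}

```text
time_s: 18.27
eef_pos: [630.4, -69.6, 81.4]
ee_rot: [0.001, 0.0, 1.0, -0.0]
force: [0.5, 0.1, -0.6]
grip_width: 0.461
grip_force: 40.4
```

```bash
python3 - <<'E'
from h import *
s=sense();print(s['eef_pos'],s['force']); x,y,z=s['eef_pos'];zb=z-40.9
d=imaging.capture("side");x0,y0=305,165
b=cv2.resize(d[y0:y0+80,x0:x0+80],None,fx=7,fy=7,interpolation=2)
for P,c in ((circ(x,y,zb,13),(0,255,0)),(circ(x,y,zb+44,21),(0,255,0)),(circ(630.8,-70.4,20,24.5),(255,255,0))):
    cv2.polylines(b,[np.round((proj("side",P)-[x0,y0]+.5)*7).astype(int)],True,c,1)
cv2.imwrite("pics/c8.png",b)
E
```

```text
[630.4 -69.6  81.4] [ 0.5  0.1 -0.6]
```

View pics/c8.png

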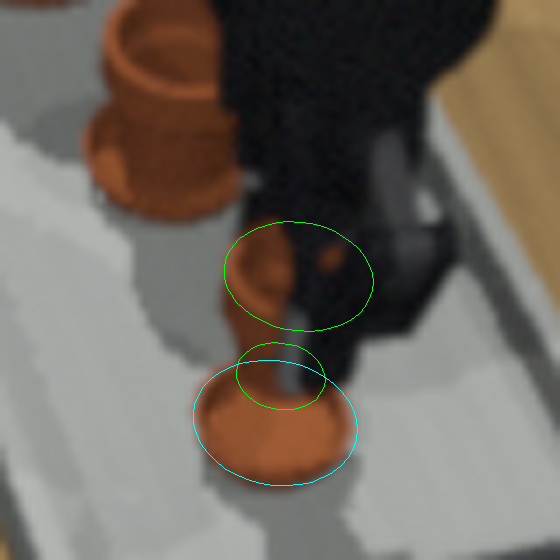

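Small pot and saucer match the prediction. Lower, then release.

Call:
{"name": "apply_moves", "arguments": {"commands": [[1, -0.4, -0.5, 11, 0], [1, 0, 0, 10, 0], [1, 0, 0, 3, 0], [1, 0, 0, 2, 0], [1, 0, 0, 0.5, 0], [1, 0, 0, 0, 0], [1, 0, 0, 0, 0]]}}

```text
time_s: 19.2
eef_pos: [631.2, -70.2, 55.0]
ee_rot: [0.001, 0.0, 1.0, -0.0]
force: [-3.1, 2.1, 10.9]
grip_width: 0.46
grip_force: 41.0
```

Call:
{"name": "apply_moves", "arguments": {"commands": [[0.5, 0, 0, 0, 0], [0.1, 0, 0, 0, 0], [-0.3, 0, 0, 0, 0], [-1, 0, 0, 0, 0], [-1, 0, 0, 0, 0], [-1, 0, 0, 0, 0], [-1, 0, 0, -20, 0], [-1, 0, 0, -35, 0], [-1, 0, 0, -35, 0], [-1, 40, 0, -5, 0], [-1, 40, 0, -5, 0], [-1, 40, 0, -5, 0], [-1, 40, 0, -5, 0], [-1, 40, 0, -5, 0], [-1, 0, 0, 0, 0], [-1, 0, 0, 0, 0]]}}

```text
time_s: 21.2
eef_pos: [431.4, -70.4, 169.3]
ee_rot: [0.001, 0.0, 1.0, -0.0]
force: [0.5, 1.1, -0.4]
grip_width: 1.002
grip_force: 0.0
```

```bash
python3 - <<'E'
from ov import *
ov("pics/c9.png",42,44,49,630.8,-70.4,630.8,-70.4,(331,140),(344,219))
t,s=imaging.capture("top"),imaging.capture("side")
cv2.imwrite("pics/end.png",np.hstack([t[80:320,80:500],s[90:400,190:400][:240]]))
E
```

```text
(no output)
```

View pics/c9.png

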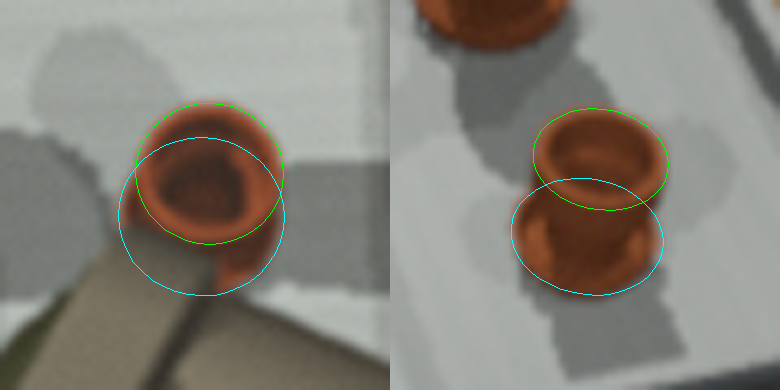

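View pics/end.png

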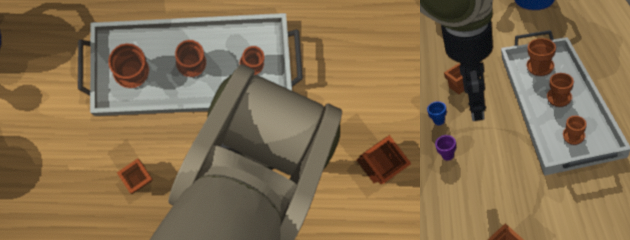

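All three round pots stand upright in their own saucers, both square pots haven't moved, and the gripper is clear. Handing in.

```bash
python3 -c "
from rig import ctrl
print(ctrl.finish_job())"
```

```text
the job is handed in; nothing more can be done
None
```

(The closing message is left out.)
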